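# Nest the empty parts cups in the sloped stand

### The job

Clear the bench of the two loose aluminium stacking cups: nest both, one after the other or together, in the cup that is fixed in the sloped stand, so that all three make one concentric stack with each cup pressed fully home, its shoulder resting on the rim of the cup below. Either loose cup may go first. Leave the straight-sided tin and the other things on the bench where they are.

Things in the scene. Friction and masses are not known exactly. Their poses are not given: they have to be found in the camera images.
- cup_a: Loose empty aluminium cup, upright, 110 mm high. Foot 36 mm across, conical body widening to 54 mm at 70 mm up, where a flat shoulder steps out to a straight round collar 66 mm across from 70 mm up to the rim at 110 mm; walls 2.5 mm, mouth 61 mm across, 140 g. Grip it across the collar. Origin: centre of its underside; z is the cup's axis towards its mouth.
- cup_b: The other loose cup, the same in every way as cup_a; origin and axes alike.
- stand_cup: Bottom cup of the stack: same as cup_a, empty, fixed in the stand, leaning 25 degrees from vertical. Origin: centre of its underside, 55 mm over the bench; z: the leaning axis towards its mouth (rim at 110 mm), y level. A cup nested fully home has its origin at z = 40 mm on this axis, the next at 80 mm (some 2 mm sideways play each).
- stand: Grey painted steel stand, fixed to the bench, base plate 150 x 120 x 8 mm. Origin: centre of its underside. The cup in it leans to the stand's -x side; the foot of the cup is 30 mm to +x of the origin. Its brackets reach no higher than the cup's shoulder.
- tin: Bystander: straight-sided open aluminium tin without a collar, 72 mm across, 95 mm high. Origin: centre of its underside.
- spool: Bystander: wire spool standing on its flange, 80 mm across, 60 mm high. Origin: centre of its underside.
- tape: Bystander: roll of tape lying flat, 100 mm across, 22 mm high. Origin: centre of its underside.
- driver_a: Bystander: screwdriver lying flat, 200 mm long, along its own x.
- driver_b: Bystander: screwdriver lying flat, 240 mm long, along its own x.
- wrench: Bystander: open-ended wrench lying flat, 160 mm long, along its own x.

How it is judged:
By the outcome, as a careful person would: the job done as asked, in the order asked, and still so for the second after the job is handed in, with the robot touching nothing.
It also fails if it takes over 58 s, if anything falls off the work surface, if the arm or the gripper's body presses on something with over 40 N, if the wrist force passes 120 N, or if a joint passes its speed limit or range.

### The arm

A 6-joint arm with a two-finger parallel gripper is mounted at the origin on the work surface. World frame = base frame: x ahead of the robot, y to its left, z up, the work surface at z = 0. Lengths are in m, angles in rad, forces in N, time in s.
With the tool pointing down it reaches from about 0.325 to 0.925 m from the base axis. Payload 3.1 kg.
Tool frame: the origin (TCP) lies at the centre of the arm's flange, where the gripper is bolted on; the fingertips stand 173 mm ahead of it and the grasp point (between the pads) lies 155 mm ahead of it; z points along the fingers, y is the line along which they close (so a half turn about z gives the same grasp; the last joint's range is limited). The gripper opens to 85 mm and grips with 20 to 120 N. Pads are 22 mm wide; open, the fingers measure 114 mm over their backs; the gripper's body (76 mm by 85 mm) begins 54 mm behind the grasp point. The pads swing forward as they close: fully open they stand 13 mm farther back than shut.
Start: joints at [1.047, 0.217, 1.613, -0, 1.311, -0.112], TCP at [0.25, 0.573, 0.405] pointing down, gripper open.
Joint ranges: [-2.75, 2.75], [-0.78, 2.1], [0.31, 2.55], [-1.13, 4.27], [0.13, 2.63], [-2.58, 2.58]. Speed limits (rad/s): [2.79, 2.79, 3.14, 3.14, 3.14, 3.14].

### API

Orientations are given as a 3x3 rotation matrix whose columns are the frame's x, y, z axes.
In Python, from plant import readout, cams, finish_job gives the robot as it stands.
- The arm moves only by the shell command python3 -m pendant 'ROWS' [FORCE]. ROWS is JSON, one flat list of numbers, 5 for each row, row after row: the closure, from -1 (fully open) to 1 (shut), then the shift along the tool's x, y, z in units of 75 cm (1.0 is 75 cm), then the turn about the tool's z in units of 45 degrees (1.0 is 45 degrees). A call has 1 to 20 rows; each row shifts and turns the commanded pose from where the row before left it, along the tool's axes as they then stand; what a row does not reach is not made up. A row lasts 1/12 s, in which the tool goes at most 41.7 mm and 7.16 degrees, less where a joint would pass 70% of its speed; a pose out of reach is approached as far as the arm can. A call with a number of a shift or a turn outside -1 to 1 is refused whole. A call with a gripper value outside its range is refused whole. The fingers move at their own pace and stop on an object; FORCE is the grip in N (left out, the last holds). Time passes only in rows, so rows that do not move let the fingers close. It gives the time, the measured TCP pose, the force, the opening and the grip force at its end, in the units of the state.
- readout.get_obs(): the state, without advancing time (a new reading comes with each control period).
- cams.get_image(name): name is "side" or "top"; returns (picture, depth): 420x560x3 uint8, red, green, blue; 420x560 float32, m along the optical axis (not along the pixel's ray), 0 where there is no reading.
- cams.calibration(name): a dict with "camera_matrix" (3x3 intrinsics, pixels), "k1" (the pictures are not rectified: a ray, as slopes to the right and down, at radius r is drawn at 1 + k1 r^2 times it, then the intrinsics apply), "pose" (4x4, takes a point from camera to world coordinates). Camera axes: x right, y down, z forward; pixel columns grow to the right and rows downward; lengths in m; the calibration is good to about 2 mm. A picture is of the moment at which its call begins. calibration takes no time and is no camera call.
- finish_job(): hands the job in; it is judged then, once.
The state is a dict: "clock": time; "q": joint angles; "qvel": joint speeds; "joint_efforts": joint torques, N m; "tool_pos": TCP position; "eef_rot": TCP orientation; "contact_force": force on the tool from outside, world axes, zero at the start; "wrist_torque": the same for the moment, N m; "opening": opening from 0.0 (shut) to 1.0 (fully open); "gripper_force": force on a finger pad.
Only numpy, scipy, OpenCV 4.12 (cv2) and the standard library are available. Lean on these libraries where they do the work, as an engineer would, in place of code of your own. Each camera call takes 0.05 s, during which the arm holds its last target. There are 200 camera calls.

## Working session

There is one attempt and no reset: what is moved stays moved. The work goes in short steps, Python scripts to look and compute and a shell command to move; the robot and the scene stay as the last step left them, time stands still between calls to the robot, and variables do not carry over. Pictures are saved under pics/ and viewed, at most 10 in all, crops included, and the job is handed in when it is done.

```bash
ls; mkdir -p pics; python3 - <<'E'
from plant import readout,cams
import cv2,numpy as np
o=readout.get_obs();print(o)
for n in("top","side"):
    im,d=cams.get_image(n);cv2.imwrite(f"pics/{n}0.png",im[:,:,::-1]);np.savez(f"pics/{n}0.npz",im=im,d=d)
    c=cams.calibration(n);print(n,c)
E
```

```text
pics
{'clock': 0.0, 'q': array([ 1.04682935e+00,  2.17758204e-01,  1.61494127e+00, -4.02224979e-05,
        1.31126787e+00, -1.12192245e-01]), 'qvel': array([-1.16415799e-03, -1.40568887e-03,  3.59050027e-04,  5.48494653e-04,
       -3.78762704e-05, -1.32176821e-03]), 'joint_efforts': array([-1.75483754e-03, -3.96848059e+01, -3.03845608e+01, -3.49069978e-04,
        9.87289095e-03,  1.77399505e-05]), 'tool_pos': array([0.24992525, 0.57241597, 0.40336153]), 'eef_rot': array([[-9.16415974e-01,  4.00225474e-01, -1.15444171e-03],
       [ 4.00227074e-01,  9.16413652e-01, -2.07555395e-03],
       [ 2.27256576e-04, -2.36410962e-03, -9.99997180e-01]]), 'contact_force': array([-0.02214414,  0.24870779,  0.14670519]), 'wrist_torque': array([-0.01773562,  0.01177246,  0.00723424]), 'gripper_force': 0.0, 'opening': 1.000759416894358}
top {'camera_matrix': array([[486.56581839,   0.        , 269.32946282],
       [  0.        , 486.56581839, 203.27186529],
       [  0.        ,   0.        ,   1.        ]]), 'k1': -0.16813512355973623, 'pose': array([[ 0.00833531, -0.99576725,  0.09153202,  0.43006209],
       [-0.9999604 , -0.00858562, -0.0023413 ,  0.09439124],
       [ 0.00311725, -0.09150888, -0.99579938,  1.39869025],
       [ 0.        ,  0.        ,  0.        ,  1.        ]])}
side {'camera_matrix': array([[539.92314955,   0.        , 267.28358617],
       [  0.        , 539.92314955, 205.18770258],
       [  0.        ,   0.        ,   1.        ]]), 'k1': -0.039478781846244475, 'pose': array([[ 7.65273919e-01, -4.57994452e-01,  4.52323900e-01,
        -1.86354305e-01],
       [-6.43704765e-01, -5.44563293e-01,  5.37675549e-01,
        -8.05107996e-01],
       [ 6.65738587e-05, -7.02632124e-01, -7.11553297e-01,
         1.19621304e+00],
       [ 0.00000000e+00,  0.00000000e+00,  0.00000000e+00,
         1.00000000e+00]])}
```

View pics/top0.png

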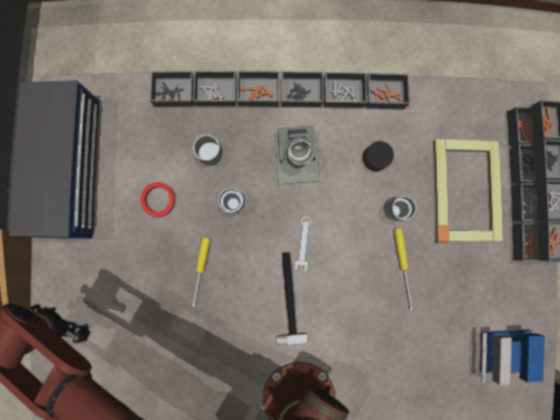

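View pics/side0.png

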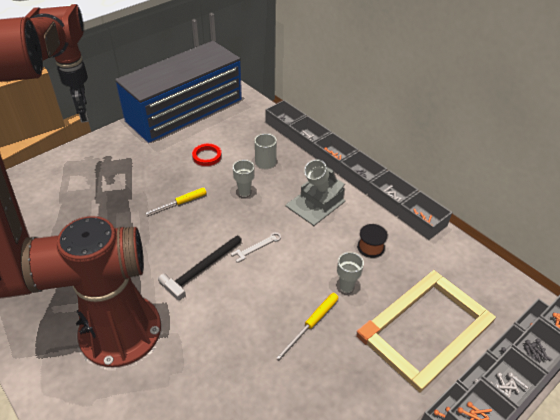

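The top view shows the loose cups at about (231,201) and (401,208), the tin at (207,150) and the stand cup at (300,151). In the side view the cups are at (244,178) and (349,272), the tin at (265,150) and the stand at (316,190). Next I'll zoom in on these.

```bash
cat > h.py <<'E'
import numpy as np,cv2
from plant import cams
def grab(n,f):
    im,d=cams.get_image(n);np.savez(f"pics/{f}.npz",im=im,d=d);return im,d
def load(f):
    z=np.load(f"pics/{f}.npz");return z["im"],z["d"]
def rays(n,uv):
    c=cams.calibration(n);K=c["camera_matrix"]
    p=cv2.undistortPoints(np.float64(uv).reshape(-1,1,2),K,np.array([c["k1"],0,0,0,0.]))[:,0]
    P=c["pose"];return P[:3,3],np.c_[p,np.ones(len(p))]@P[:3,:3].T
def onz(n,uv,z):
    o,r=rays(n,uv);return o+r*((z-o[2])/r[:,2])[:,None]
def cloud(n,d):
    h,w=d.shape;u,v=np.meshgrid(np.arange(w),np.arange(h))
    o,r=rays(n,np.c_[u.ravel(),v.ravel()]);return (o+r*d.reshape(-1,1)).reshape(h,w,3)
def proj(n,X):
    c=cams.calibration(n);P=np.linalg.inv(c["pose"]);q=np.atleast_2d(X)@P[:3,:3].T+P[:3,3]
    s=q[:,:2]/q[:,2:];s=s*(1+c["k1"]*(s**2).sum(1))[:,None];K=c["camera_matrix"]
    return s*K[0,0]+K[:2,2]
E
python3 - <<'E'
from h import *
t,_=load("top0");s,_=load("side0")
def crop(im,x,y,w,h,W=380,H=290): return cv2.resize(im[y:y+h,x:x+w,::-1],(W,H),interpolation=cv2.INTER_CUBIC)
# 66x50 px crops: scale 5.76
a=[crop(t,198,176,66,50),crop(t,368,184,66,50)]
b=[crop(t,264,120,76,58*1),crop(s,278,155,76,58)]
cv2.imwrite("pics/c1.png",np.vstack([np.hstack(a),np.hstack(b)]))
for n,f in(("top","top0"),("side","side0")):
    im,d=load(f);X=cloud(n,d)
    for k,(u,v) in dict(a=(231,201),b=(401,208),tin=(207,150),stand=(300,151),sa=(244,178),sb=(349,272),ss=(316,180)).items():
        if (n=="top")!=(k[0]!="s" or k=="stand"):continue
        P=X[v-28:v+29,u-24:u+25].reshape(-1,3);q=P[P[:,2]>.004]
        print(n,k,len(q),np.percentile(q[:,2],[50,90,98,99.8]).round(3), np.median(q[q[:,2]>np.percentile(q[:,2],80)],0).round(3))
    print("bench",np.median(X[230:260,230:270].reshape(-1,3),0))
E
```

```text
top a 637 [0.052 0.108 0.113 1.399] [0.558 0.195 0.108]
top b 700 [0.064 0.107 0.141 1.399] [ 0.532 -0.268  0.107]
top tin 844 [0.013 0.093 0.099 1.399] [0.7   0.262 0.093]
top stand 2124 [0.054 0.13  0.161 1.399] [0.692 0.011 0.13 ]
bench [ 0.43845865  0.1460332  -0.00057936]
side sa 926 [0.07  0.104 0.113 1.196] [0.551 0.185 0.104]
side sb 1078 [0.07  0.104 0.111 1.196] [ 0.535 -0.281  0.104]
side ss 2028 [0.045 0.136 0.159 1.196] [0.692 0.009 0.136]
bench [4.3121039e-01 8.3868737e-03 1.7912317e-04]
```

View pics/c1.png

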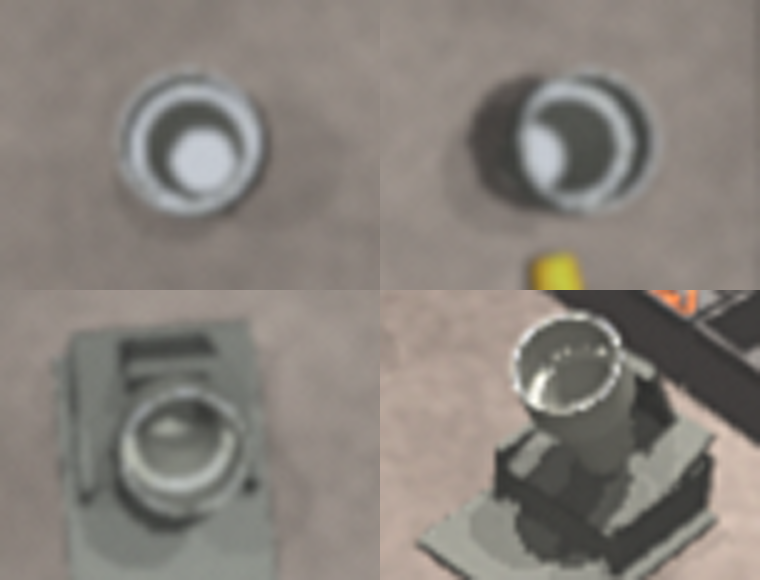

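The crops show cup A's rim centred at about (231.5,200.7) and cup B's at (404,208.7) in the top view. The stand rim is at about (300,152.5) in the top view and (315.6,170) in the side view, and it leans towards the robot. Next I'll refine these numerically.

```bash
python3 - <<'E'
from h import *
from scipy.optimize import least_squares
def circ(P):
    f=least_squares(lambda c:np.hypot(P[:,0]-c[0],P[:,1]-c[1])-c[2],[*P[:,:2].mean(0),.033],loss="soft_l1",f_scale=.001);return f.x.round(4),len(P)
print("pix A,B", onz("top",[(231.3,200.4),(403.8,208.4)],.11).round(4))
print("pixside?",)
R=np.array
for n in("top","side"):
    im,d=load(n+"0");X=cloud(n,d).reshape(-1,3)
    for k,c in(("A",(.548,.19)),("B",(.53,-.275))):
        P=X[(np.hypot(X[:,0]-c[0],X[:,1]-c[1])<.06)&(abs(X[:,2]-.1085)<.005)];print(n,k,circ(P))
    # plate
    m=(X[:,2]>.005)&(X[:,2]<.013)&(abs(X[:,0]-.69)<.14)&(abs(X[:,1])<.11)
    P=X[m];M=np.zeros((300,300),np.uint8);M[((P[:,0]-.54)*1000).astype(int).clip(0,299),((P[:,1]+.13)*1000).astype(int).clip(0,299)]=255
    M=cv2.morphologyEx(M,cv2.MORPH_CLOSE,np.ones((5,5)));M=cv2.morphologyEx(M,cv2.MORPH_OPEN,np.ones((9,9)))
    cs=max(cv2.findContours(M,0,1)[0],key=cv2.contourArea);(cy,cx),s,a=cv2.minAreaRect(cs);print(n,"plate",.54+cx/1000,cy/1000-.13,s,a)
    # stand rim by depth
o1,r1=rays("top",[(300.0,152.2)]);o2,r2=rays("side",[(315.4,169.8)])
A=np.c_[r1[0],-r2[0]];t=np.linalg.lstsq(A,o2-o1,rcond=None)[0];p,q=o1+t[0]*r1[0],o2+t[1]*r2[0];print("rim tri",p.round(4),q.round(4))
for n in("top","side"):
    im,d=load(n+"0");X=cloud(n,d).reshape(-1,3);c=(p+q)/2
    for lean_yaw in np.radians([-10,-5,0,5,10]):
        a=R([-np.sin(.4363)*np.cos(lean_yaw),-np.sin(.4363)*np.sin(lean_yaw),np.cos(.4363)])
        h=(X-c)@a;r=np.linalg.norm((X-c)-h[:,None]*a,axis=1);m=(abs(h)<.006)&(r<.045);print(n,np.degrees(lean_yaw),m.sum(),(X[m]).mean(0).round(4),h[m].std().round(5),r[m].std().round(5))
E
```

```text
pix A,B [[ 0.5553  0.1927  0.11  ]
 [ 0.5378 -0.2711  0.11  ]]
pixside?
top A (array([0.5561, 0.1953, 0.0315]), 71)
top B (array([ 0.5389, -0.2717,  0.0325]), 84)
top plate 0.6387898559570313 -0.008325103759765626 (23.697702407836914, 55.807899475097656) 55.7131233215332
side A (array([0.554 , 0.1893, 0.0315]), 82)
side B (array([ 0.5367, -0.2781,  0.0318]), 103)Traceback (most recent call last):
  File "<stdin>", line 16, in <module>
ValueError: max() iterable argument is empty
```

```bash
python3 - <<'E'
from h import *
out=[]
for n,(u,v,w,h) in(("top",(260,112,80,84)),("side",(275,145,80,85))):
    im,d=load(n+"0");c=im[v:v+h,u:u+w].astype(int);g=(c[:,:,0]-c[:,:,1]<3).astype(np.uint8)*255
    if n=="side": g[:,:]=g
    out.append(cv2.resize(np.hstack([c[:,:,::-1].astype(np.uint8),cv2.cvtColor(g,8)]),None,fx=4,fy=4,interpolation=0)[:290])
    g=cv2.morphologyEx(g,cv2.MORPH_OPEN,np.ones((3,3)));cs=max(cv2.findContours(g,0,1)[0],key=cv2.contourArea)
    hull=cv2.convexHull(cs)[:,0]+(u,v);W=onz(n,hull,.008)
    if n=="top":
        # fit side edges: contour points by row
        M=np.zeros(im.shape[:2],np.uint8);cv2.drawContours(M,[cs+(u,v)],-1,255,-1)
        rows=range(160,182);L=[(np.where(M[r])[0].min()-.5,r) for r in rows];Rr=[(np.where(M[r])[0].max()+.5,r) for r in rows]
        for e in(L,Rr):
            E=onz(n,e,.008);k=np.polyfit(E[:,0],E[:,1],1);print("edge yaw",np.degrees(np.arctan(k[0])),"y at .69",np.polyval(k,.69))
        print(cv2.minAreaRect((W[:,:2]*1000).astype(np.float32)))
        bt=np.where(M[:,290:306].any(1))[0].max()+.5;print("near edge x",onz(n,[(298,bt)],.008))
cv2.imwrite("pics/c2.png",np.vstack(out))
o1,r1=rays("top",[(300.0,152.2)]);o2,r2=rays("side",[(315.4,169.8)])
A=np.c_[r1[0],-r2[0]];t=np.linalg.lstsq(A,o2-o1,rcond=None)[0];print("rim tri",(o1+t[0]*r1[0]).round(4),(o2+t[1]*r2[0]).round(4))
E
```

```text
edge yaw 4.237146147687452 y at .69 0.07246763918628114
edge yaw -1.984110975549775 y at .69 -0.049615240889065694
((701.3374633789062, 14.070411682128906), (162.2938995361328, 120.53557586669922), 5.205074787139893)
near edge x [[0.61877481 0.00892116 0.008     ]]
rim tri [0.6805 0.0122 0.1443] [0.6834 0.01   0.145 ]
```

View pics/c2.png

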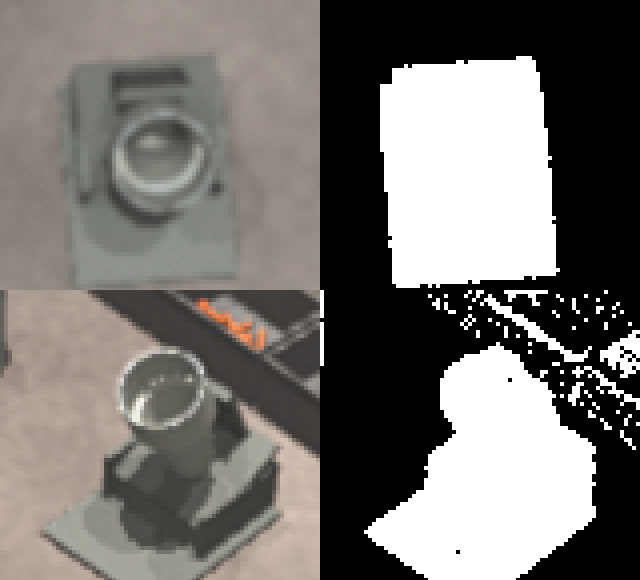

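```bash
python3 - <<'E'
from h import *
print("top",onz("top",[(300.2,150.2),(300.2,152.2)],.1547).round(4));print("side",onz("side",[(315.4,169.6),(315.4,167)],.1547).round(4))
c=onz("top",[(279,183.3),(319.5,179.5),(274.8+.5,129.5),(314.5,126.5)],.008);print(c.round(4),c.mean(0))
th=np.radians(5.3);ex=np.array([np.cos(th),np.sin(th),0]);print("exp rim",c.mean(0)-.0165*ex)
# predicted rim ellipse overlay on both views, to check by eye
C=c.mean(0);out=[]
for n,(u,v,w,h) in(("top",(260,112,80,84)),("side",(275,145,80,85))):
    im,_=load(n+"0");s=5;big=cv2.resize(im[v:v+h,u:u+w,::-1],None,fx=s,fy=s,interpolation=2)
    f=C+.03*ex;f[2]=.055;a=-np.sin(np.radians(25))*ex+[0,0,np.cos(np.radians(25))];ey=np.cross([0,0,1],ex);e1=np.cross(ey,a)
    for z,col in((.11,(0,0,255)),):
        t=np.linspace(0,6.28,60)[:,None];q=proj(n,f+z*a+.033*(np.cos(t)*e1+np.sin(t)*ey))
        for x,y in (q-(u,v)+.5)*s: cv2.circle(big,(int(x),int(y)),1,col,-1)
    out.append(big[:420])
cv2.imwrite("pics/c3.png",np.hstack(out))
E
```

```text
top [[0.6837 0.0123 0.1547]
 [0.6784 0.0123 0.1547]]
side [[0.676  0.0031 0.1547]
 [0.6838 0.0114 0.1547]]
[[ 0.6159  0.0637  0.008 ]
 [ 0.6281 -0.0533  0.008 ]
 [ 0.7745  0.0755  0.008 ]
 [ 0.7849 -0.0394  0.008 ]] [0.70088937 0.01163474 0.008     ]
exp rim [0.68445991 0.01011063 0.008     ]
```

View pics/c3.png

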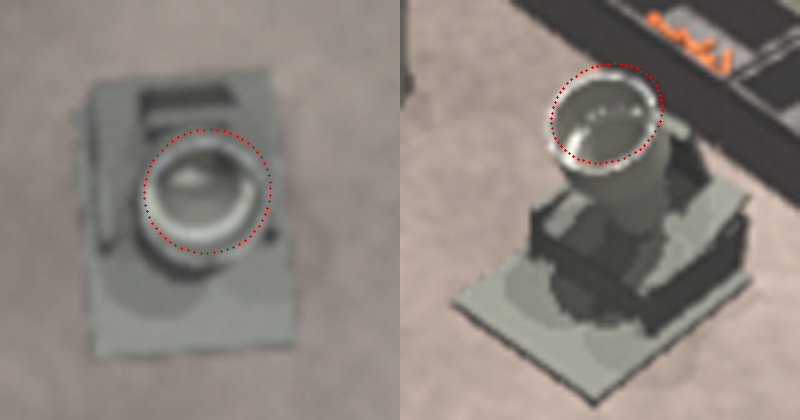

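The overlay shows the predicted rim about 2–3 mm too far out, so I take the rim centre as (0.6805, 0.0105, 0.154). The stand yaw is about 5.3° and the lean is along (-0.996, -0.092). I'll go to cup A with the pads closing along the stand's level axis, so the cup can pivot in the grip.

```bash
python3 -m pendant '[-1,0,0,0,-0.13,-1,0,0,0,-0.13,-1,0,0,0,-0.13,-1,0,0,0,-0.13,-1,0,0,0,-0.122,-1,-0.0276,-0.0417,0,0,-1,-0.0276,-0.0417,0,0,-1,-0.0276,-0.0417,0,0,-1,-0.0276,-0.0417,0,0,-1,-0.0276,-0.0417,0,0,-1,-0.0276,-0.0417,0,0,-1,-0.0276,-0.0417,0,0,-1,-0.0276,-0.0417,0,0,-1,-0.0276,-0.0417,0,0,-1,-0.0276,-0.0417,0,0,-1,-0.0276,-0.0417,0,0,-1,-0.0276,-0.0417,0,0,-1,-0.0276,-0.0417,0,0,-1,0,0,0,0,-1,0,0,0,0]' 40
cat > s.py <<'E'
import sys,numpy as np
from plant import readout
o=readout.get_obs();p=o["tool_pos"];R=o["eef_rot"]
print(round(o["clock"],2),"tcp",p.round(4),"yaw_y",np.degrees(np.arctan2(R[1,1],R[0,1])).round(1),"z",R[:,2].round(3),"F",o["contact_force"].round(1),"open",round(o["opening"],3),"grip",round(o["gripper_force"],1))
rim=np.array([.6805,.0105,.154]);L=np.array([-.9957,-.0924,0]);d=p-rim;print("rel rim: s %.4f y %.4f z %.4f"%(d@L,d@[-.0924,.9957,0],d[2]))
if len(sys.argv)>3:
    t=np.array([float(x) for x in sys.argv[1:4]]);print("shift units",(R.T@(t-p)/.75).round(4))
E
python3 s.py .555 .192 .245
```

```text
clock: 1.77
tool_pos: [0.5565, 0.1909, 0.404]
eef_rot: [[-0.996, -0.088, -0.001], [-0.088, 0.996, -0.0], [0.001, 0.0, -1.0]]
contact_force: [-0.0, 0.7, -0.2]
opening: 1.001
gripper_force: 0.0
1.77 tcp [0.5565 0.1909 0.404 ] yaw_y 95.1 z [-0.001 -0.    -1.   ] F [-0.   0.7 -0.2] open 1.001 grip 0.0
rel rim: s 0.1068 y 0.1911 z 0.2500
shift units [0.0016 0.0016 0.212 ]
```

```bash
python3 -m pendant '[-1,0.0016,0.0016,0.03,0,-1,0,0,0.04,0,-1,0,0,0.04,0,-1,0,0,0.04,0,-1,0,0,0.03,0,-1,0,0,0.02,0,-1,0,0,0.012,0,-1,0,0,0,0,1,0,0,0,0,1,0,0,0,0,1,0,0,0,0,1,0,0,0,0,1,0,0,0,0,1,0,0,0,0,1,0,0,0,0,1,0,0,0,0]' 40
python3 s.py
```

```text
clock: 3.1
tool_pos: [0.5552, 0.1941, 0.2474]
eef_rot: [[-0.996, -0.092, 0.003], [-0.092, 0.996, 0.001], [-0.003, 0.001, -1.0]]
contact_force: [-1.1, -0.8, 5.3]
opening: 0.764
gripper_force: 44.9
3.1 tcp [0.5552 0.1941 0.2474] yaw_y 95.3 z [ 0.003  0.001 -1.   ] F [-1.1 -0.8  5.3] open 0.764 grip 44.9
rel rim: s 0.1078 y 0.1944 z 0.0934
```

```bash
python3 -m pendant '[1,0,0,-0.02,0,1,0,0,-0.04,0,1,0,0,-0.05,0,1,0,0,-0.05,0,1,0,0,-0.05,0,1,0,0,-0.04,0,1,0,0,-0.017,0,1,-0.01,-0.0162,0,0,1,-0.0186,-0.0324,0,0,1,-0.0186,-0.0324,0,0,1,-0.0186,-0.0324,0,0,1,-0.0186,-0.0324,0,0,1,-0.0186,-0.0324,0,0,1,-0.0186,-0.0324,0,0,1,-0.0186,-0.0324,0,0,1,-0.01,-0.0162,0,0,1,0,0,0,0,1,0,0,0,0]'
python3 s.py; python3 - <<'E'
from h import *
o=[]
for n,(u,v,w,h) in(("top",(230,85,140,130)),("side",(250,60,140,170))):
    im,d=grab(n,n+"1");o.append(cv2.resize(im[v:v+h,u:u+w,::-1],(400,int(400*h/w)),interpolation=2)[:370])
cv2.imwrite("pics/c4.png",np.hstack(o))
E
```

```text
clock: 4.6
tool_pos: [0.6843, 0.0098, 0.4429]
eef_rot: [[-0.996, -0.091, -0.005], [-0.091, 0.996, 0.001], [0.005, 0.002, -1.0]]
contact_force: [-1.6, -0.2, -0.7]
opening: 0.761
gripper_force: 44.9
4.6 tcp [0.6843 0.0098 0.4429] yaw_y 95.2 z [-0.005  0.001 -1.   ] F [-1.6 -0.2 -0.7] open 0.761 grip 44.9
rel rim: s -0.0037 y -0.0010 z 0.2889
```

View pics/c4.png

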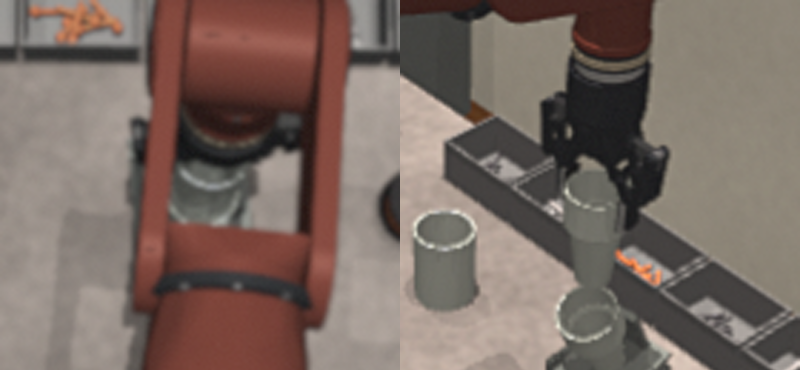

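Cup A hangs upright in the grip above the stand mouth in the side view (foot at about crop (594,285), rim below at (588,318)). Now I'll lower the foot into the mouth.

```bash
python3 -m pendant '[1,0,0.001,0.02,0,1,0,0,0.02,0,1,0,0,0.015,0,1,0,0,0.012,0,1,0,0,0.01,0,1,0,0,0.005,0,1,0,0,0,0,1,0,0,0,0]'; python3 s.py
```

```text
clock: 5.37
tool_pos: [0.6838, 0.0116, 0.3837]
eef_rot: [[-0.996, -0.092, -0.003], [-0.092, 0.996, 0.0], [0.003, 0.001, -1.0]]
contact_force: [-2.2, -0.0, -3.1]
opening: 0.763
gripper_force: 44.9
5.37 tcp [0.6838 0.0116 0.3837] yaw_y 95.3 z [-0.003  0.    -1.   ] F [-2.2 -0.  -3.1] open 0.763 grip 44.9
rel rim: s -0.0034 y 0.0008 z 0.2297
```

```bash
python3 -m pendant '[1,0.0073,0,0,0,1,0.0073,0,0.001,0,1,0.0073,0,0.002,0,1,0.0073,0,0.002,0,1,0.0073,0,0.003,0,1,0.0073,0,0.003,0,1,0.0073,0,0.0035,0,1,0.0073,0,0.004,0,1,0,0,0,0,1,0,0,0,0]'; python3 s.py; python3 - <<'E'
from h import *
o=[]
for n,(u,v,w,h) in(("side",(250,90,140,130)),):
    im,d=grab(n,n+"2");o.append(cv2.resize(im[v:v+h,u:u+w,::-1],(600,int(600*h/w)),interpolation=2))
cv2.imwrite("pics/c5.png",np.hstack(o))
E
```

```text
clock: 6.2
tool_pos: [0.6421, 0.007, 0.3742]
eef_rot: [[-0.996, -0.092, 0.01], [-0.092, 0.996, -0.001], [-0.01, -0.002, -1.0]]
contact_force: [4.4, -0.6, 6.1]
opening: 0.75
gripper_force: 43.1
6.2 tcp [0.6421 0.007  0.3742] yaw_y 95.3 z [ 0.01  -0.001 -1.   ] F [ 4.4 -0.6  6.1] open 0.75 grip 43.1
rel rim: s 0.0385 y 0.0000 z 0.2202
```

View pics/c5.png

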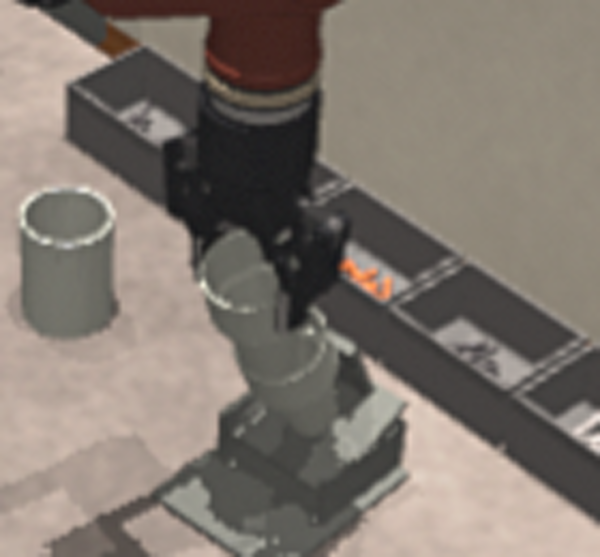

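Cup A has tilted in the grip to roughly the stand's lean, with its foot inside the mouth (rim centre at about crop (240,275)). Now I'll slide it along the axis.

```bash
python3 -m pendant '[1,-0.005,0,0,0,1,-0.005,0,0,0,1,-0.0036,0,0.0075,0,1,-0.0036,0,0.0075,0,1,-0.0036,0,0.0075,0,1,-0.0036,0,0.0075,0,1,-0.0036,0,0.0075,0,1,-0.0036,0,0.0075,0,1,0,0,0,0,1,0,0,0,0]'; python3 s.py
```

```text
clock: 7.08
tool_pos: [0.6696, 0.0094, 0.3532]
eef_rot: [[-0.995, -0.092, 0.023], [-0.092, 0.996, -0.001], [-0.023, -0.003, -1.0]]
contact_force: [-4.7, 1.0, 40.7]
opening: 0.756
gripper_force: 57.9
7.08 tcp [0.6696 0.0094 0.3532] yaw_y 95.3 z [ 0.023 -0.001 -1.   ] F [-4.7  1.  40.7] open 0.756 grip 57.9
rel rim: s 0.0109 y -0.0000 z 0.1992
```

```bash
python3 -m pendant '[1,0.006,0,-0.014,0,1,0.006,0,-0.012,0,1,0,0,0,0,1,0,0,0,0]'; python3 s.py; python3 - <<'E'
from h import *
o=[]
for n,(u,v,w,h) in(("side",(275,120,90,85)),):
    im,d=grab(n,n+"3");o.append(cv2.resize(im[v:v+h,u:u+w,::-1],(630,595),interpolation=2))
cv2.imwrite("pics/c6.png",np.hstack(o))
E
```

```text
clock: 7.42
tool_pos: [0.6572, 0.0088, 0.3588]
eef_rot: [[-0.996, -0.092, 0.009], [-0.092, 0.996, -0.0], [-0.009, -0.001, -1.0]]
contact_force: [4.4, -0.1, 7.9]
opening: 0.752
gripper_force: 53.7
7.42 tcp [0.6572 0.0088 0.3588] yaw_y 95.3 z [ 0.009 -0.    -1.   ] F [ 4.4 -0.1  7.9] open 0.752 grip 53.7
rel rim: s 0.0233 y 0.0004 z 0.2048
```

View pics/c6.png

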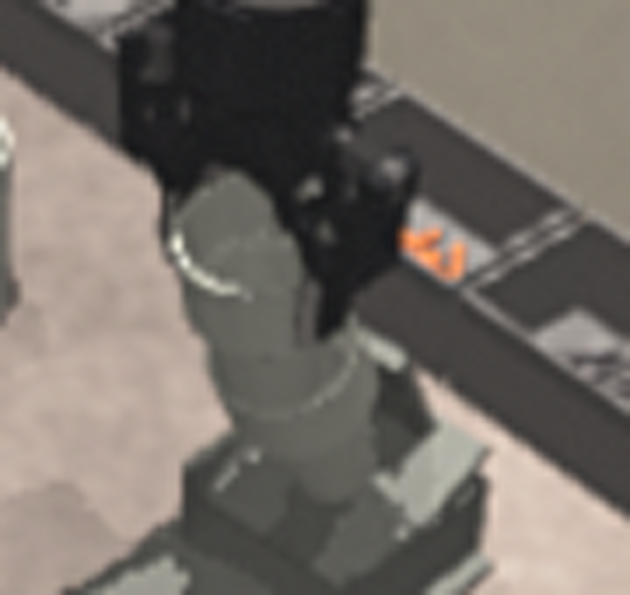

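The cup is near the right lean but is held up at about the inner ledge. I'll measure its tilt from the depth on the collar.

```bash
cat > tilt.py <<'E'
from h import *
import sys
from scipy.optimize import least_squares
ex=np.array([.9957,.0924,0]);ey=np.array([-.0924,.9957,0]);rim=np.array([.6805,.0105,.154])
def fit(d,box,th0=25):
    u0,v0,u1,v1=box;X=cloud("side",d)[v0:v1,u0:u1].reshape(-1,3)-rim
    s,y,z=-X@ex,X@ey,X[:,2];ok=(abs(s)<.09)&(abs(y)<.05)&(z>-.1)&(z<.12);s,y,z=s[ok],y[ok],z[ok];zm=np.median(z)
    f=lambda p:np.hypot((s-p[1])*np.cos(p[0])-(z-zm)*np.sin(p[0]),y-p[2])-.033
    r=least_squares(f,[np.radians(th0),np.median(s)+.01,0],loss="soft_l1",f_scale=.001)
    print("tilt %.1f s %.4f y %.4f at z %.4f (axis s there %.4f) n %d med|res| %.4f"%(np.degrees(r.x[0]),*r.x[1:],zm,zm*.4663,ok.sum(),np.median(abs(r.fun))))
if __name__=="__main__":
    _,d=load(sys.argv[1])
    for a in sys.argv[2:]: fit(d,[int(x) for x in a.split(",")])
E
echo stand; python3 tilt.py side0 305,182,322,187 ; python3 tilt.py side3 310,172,325,178 302,160,316,169 303,158,314,168
```

```text
stand
tilt 39.4 s -0.0196 y -0.0028 at z -0.0392 (axis s there -0.0183) n 51 med|res| 0.0014
tilt 12.3 s 0.0024 y 0.0074 at z -0.0047 (axis s there -0.0022) n 90 med|res| 0.0027
tilt 41.6 s 0.0841 y -0.0252 at z 0.0505 (axis s there 0.0235) n 123 med|res| 0.0044
tilt -0.2 s 0.0182 y -0.0089 at z 0.0469 (axis s there 0.0218) n 110 med|res| 0.0021
```

```bash
python3 - <<'E'
from h import *
ex=np.array([.9957,.0924,0]);ey=np.array([-.0924,.9957,0]);rim=np.array([.6805,.0105,.154])
piv=rim-.0233*ex+[0,0,.0508]
im,_=load("side3");_,_=load("side0")
def ell(c,th,r=.033):
    a=-np.sin(th)*ex+[0,0,np.cos(th)];e=np.cross(ey,a);t=np.linspace(0,6.28,200)[:,None]
    return proj("side",c+r*(np.cos(t)*e+np.sin(t)*ey)),a
q,_=ell(rim,np.radians(25));print("stand rim pred left,bottom",q[:,0].min(),q[:,1].max(),"(side0 seen ~304.8, 180)")
for d in(10,15,20,25,30,35,40):
    _,a=ell(piv,np.radians(d));q,_=ell(piv+.017*a,np.radians(d));k,_=ell(piv-.023*a,np.radians(d))
    print(d,"rim left %.1f bottom %.1f |shoulder left %.1f bottom %.1f"%(q[:,0].min(),q[:,1].max(),k[:,0].min(),k[:,1].max()))
print("seen rim left/bottom",275+170/7,120+297/7)
E
```

```text
stand rim pred left,bottom 303.7345804985121 177.8509433511945 (side0 seen ~304.8, 180)
10 rim left 298.3 bottom 162.9 |shoulder left 299.4 bottom 172.4
15 rim left 298.0 bottom 163.8 |shoulder left 299.9 bottom 172.4
20 rim left 297.8 bottom 164.7 |shoulder left 300.5 bottom 172.4
25 rim left 297.6 bottom 165.5 |shoulder left 301.1 bottom 172.4
30 rim left 297.5 bottom 166.3 |shoulder left 301.7 bottom 172.2
35 rim left 297.4 bottom 167.1 |shoulder left 302.3 bottom 172.0
40 rim left 297.3 bottom 167.8 |shoulder left 302.9 bottom 171.6
seen rim left/bottom 299.2857142857143 162.42857142857144
```

```bash
cat > sil.py <<'E'
from h import *
import sys
im,_=load(sys.argv[1]);c=im.astype(int);g=cv2.GaussianBlur(im,(3,3),0).astype(int)
out=[]
for v in range(int(sys.argv[2]),int(sys.argv[3])):
    row=g[v,280:330];d=row[:,0]-row[:,1]  # bench is reddish
    k=np.where(d<3)[0]; 
    if len(k): 
        i=k[0]; f=(d[i-1]-3)/max(d[i-1]-d[i],1) if i else 0; out.append((v,round(279+i+f,1)))
print(sys.argv[1],out)
E
python3 sil.py side0 160 200; python3 sil.py side3 140 200
python3 - <<'E'
from h import *
ex=np.array([.9957,.0924,0]);ey=np.array([-.0924,.9957,0]);rim=np.array([.6805,.0105,.154])
def sil(base,th,tag):
    a=-np.sin(th)*ex+[0,0,np.cos(th)];e=np.cross(ey,a);t=np.linspace(0,6.28,300)[:,None];r=[]
    for h,R in((0,.018),(.035,.0225),(.07,.027),(.07,.033),(.09,.033),(.11,.033)):
        q=proj("side",base+h*a+R*(np.cos(t)*e+np.sin(t)*ey));i=q[:,0].argmin();r.append((round(q[i,0],1),round(q[i,1],1)))
    print(tag,r)
a25=-np.sin(np.radians(25))*ex+[0,0,np.cos(np.radians(25))]
sil(rim-.11*a25,np.radians(25),"stand");sil(rim-.037*a25,np.radians(25),"cup at 73")
E
```

```text
side0 [(160, np.float64(314.7)), (161, np.float64(311.5)), (162, np.float64(309.8)), (163, np.float64(308.0)), (164, np.float64(306.8)), (165, np.float64(306.2)), (166, np.float64(305.8)), (167, np.float64(305.4)), (168, np.float64(304.9)), (169, np.float64(305.0)), (170, np.float64(305.0)), (171, np.float64(304.7)), (172, np.float64(304.6)), (173, np.float64(304.8)), (174, np.float64(305.2)), (175, np.float64(306.0)), (176, np.float64(306.5)), (177, np.float64(306.9)), (178, np.float64(307.6)), (179, np.float64(308.0)), (180, np.float64(308.3)), (181, np.float64(308.0)), (182, np.float64(307.0)), (183, np.float64(306.0)), (184, np.float64(304.0)), (185, np.float64(302.7)), (186, np.float64(301.7)), (187, np.float64(301.6)), (188, np.float64(301.5)), (189, np.float64(301.4)), (190, np.float64(301.5)), (191, np.float64(301.5)), (192, np.float64(301.2)), (193, np.float64(301.0)), (194, np.float64(300.6)), (195, np.float64(299.0)), (196, np.float64(297.8)), (197, np.float64(296.5)), (198, np.float64(294.8)), (199, np.float64(294.0))]
side3 [(140, np.float64(291.8)), (141, np.float64(293
[... 1311 characters left out ...]
 np.float64(301.2)), (193, np.float64(300.9)), (194, np.float64(300.3)), (195, np.float64(298.8)), (196, np.float64(297.7)), (197, np.float64(296.3)), (198, np.float64(295.0)), (199, np.float64(294.0))]
stand [(np.float64(316.9), np.float64(185.6)), (np.float64(313.0), np.float64(180.6)), (np.float64(308.9), np.float64(175.4)), (np.float64(306.9), np.float64(175.6)), (np.float64(305.3), np.float64(172.4)), (np.float64(303.7), np.float64(169.2))]
cup at 73 [(np.float64(311.6), np.float64(174.5)), (np.float64(307.4), np.float64(169.1)), (np.float64(303.0), np.float64(163.4)), (np.float64(301.0), np.float64(163.7)), (np.float64(299.3), np.float64(160.2)), (np.float64(297.5), np.float64(156.7))]
```

The collar edge slope (0.30 px/px, against 0.46 for the stand) shows the cup tilted only about 15°, so its foot is caught on the ledge on the low side. I'll lift slightly and lever it further over the rim.

```bash
python3 -m pendant '[1,0.005,0,-0.005,0,1,0.006,0,0,0,1,0.006,0,0.001,0,1,0.006,0,0.002,0,1,0.006,0,0.002,0,1,0,0,0,0,1,0,0,0,0]'; python3 s.py; python3 - <<'E'
from h import *
grab("side","side4")
E
python3 sil.py side4 140 174 | tr -d 'np.float64'
```

```text
clock: 8.05
tool_pos: [0.6355, 0.0068, 0.3576]
eef_rot: [[-0.996, -0.092, 0.008], [-0.092, 0.996, 0.0], [-0.007, -0.001, -1.0]]
contact_force: [5.7, -0.2, 5.9]
opening: 0.756
gripper_force: 53.8
8.05 tcp [0.6355 0.0068 0.3576] yaw_y 95.3 z [ 0.008  0.    -1.   ] F [ 5.7 -0.2  5.9] open 0.756 grip 53.8
rel rim: s 0.0451 y 0.0004 z 0.2036
side [(10, (287)), (11, (287)), (12, (287)), (13, (2875)), (1, (2878)), (15, (2890)), (1, (2908)), (17, (291)), (18, (2918)), (19, (292)), (150, (2930)), (151, (290)), (152, (2938)), (153, (2937)), (15, (2935)), (155, (2935)), (15, (2933)), (157, (2933)), (158, (2938)), (159, (2938)), (10, (290)), (11, (29)), (12, (2953)), (13, (290)), (1, (295)), (15, (2970)), (1, (2978)), (17, (2983)), (18, (2989)), (19, (2997)), (170, (3007)), (171, (3020)), (172, (3035)), (173, (3050))]
```

```bash
python3 -m pendant '[1,-0.0055,0,0.0033,0,1,-0.0055,0,0.0033,0,1,-0.0055,0,0.0034,0,1,0,0,0,0]';python3 s.py;  python3 -m pendant '[1,-0.0048,0,0.0033,0,1,-0.0048,0,0.0033,0,1,-0.0048,0,0.0033,0,1,-0.0048,0,0.0033,0,1,0,0,0,0]'; python3 s.py; python3 - <<'E'
from h import *
grab("side","side5")
E
python3 sil.py side5 140 174 | sed 's/np.float64//g'
```

```text
clock: 8.43
tool_pos: [0.6455, 0.0076, 0.3498]
eef_rot: [[-0.996, -0.093, -0.008], [-0.093, 0.996, -0.001], [0.008, -0.0, -1.0]]
contact_force: [-7.7, -2.2, 15.8]
opening: 0.751
gripper_force: 54.7
8.43 tcp [0.6455 0.0076 0.3498] yaw_y 95.3 z [-0.008 -0.001 -1.   ] F [-7.7 -2.2 15.8] open 0.751 grip 54.7
rel rim: s 0.0351 y 0.0004 z 0.1958
clock: 8.85
tool_pos: [0.6625, 0.0091, 0.3493]
eef_rot: [[-0.996, -0.093, 0.006], [-0.093, 0.996, -0.001], [-0.006, -0.001, -1.0]]
contact_force: [-9.1, -0.1, 36.9]
opening: 0.753
gripper_force: 59.9
8.85 tcp [0.6625 0.0091 0.3493] yaw_y 95.3 z [ 0.006 -0.001 -1.   ] F [-9.1 -0.1 36.9] open 0.753 grip 59.9
rel rim: s 0.0181 y 0.0003 z 0.1953
side5 [(140, (292.3)), (141, (293.0)), (142, (293.6)), (143, (294.7)), (144, (297.3)), (145, (298.0)), (146, (298.4)), (147, (298.8)), (148, (299.3)), (149, (299.8)), (150, (300.0)), (151, (299.8)), (152, (299.8)), (153, (299.8)), (154, (299.7)), (155, (299.8)), (156, (299.8)), (157, (300.2)), (158, (300.8)), (159, (301.5)), (160, (302.0)), (161, (302.3)), (162, (302.4)), (163, (302.6)), (164, (302.8)), (165, (303.3)), (166, (303.8)), (167, (304.5)), (168, (304.8)), (169, (304.9)), (170, (304.9)), (171, (304.9)), (172, (304.9)), (173, (305.0))]
```

The foot keeps catching on the ledge, and the cup has slipped up about 15 mm in the grip. I'll let it rest in the mouth and regrip it higher on the collar.

```bash
python3 -m pendant '[1,0,0,-0.008,0,-1,0,0,-0.002,0,-1,0,0,0,0,-1,0,0,0,0,-1,0,0,0,0,-1,0.003,0,-0.005,0,-1,0.003,0,-0.005,0,-1,0.003,0,-0.005,0,-1,0,0,0,0]'; python3 s.py; python3 - <<'E'
from h import *
im,d=grab("side","side6")
cv2.imwrite("pics/c7.png",cv2.resize(im[120:205,275:365,::-1],(630,595),interpolation=2))
E
python3 sil.py side6 140 174 | sed 's/np.float64//g'
```

```text
clock: 9.65
tool_pos: [0.6536, 0.0085, 0.3588]
eef_rot: [[-0.996, -0.092, 0.001], [-0.092, 0.996, -0.0], [-0.001, -0.0, -1.0]]
contact_force: [0.5, 0.8, 1.0]
opening: 0.997
gripper_force: 0.0
9.65 tcp [0.6536 0.0085 0.3588] yaw_y 95.3 z [ 0.001 -0.    -1.   ] F [0.5 0.8 1. ] open 0.997 grip 0.0
rel rim: s 0.0269 y 0.0005 z 0.2048
side6 [(140, (292.0)), (141, (292.8)), (142, (293.5)), (143, (294.3)), (144, (294.8)), (145, (295.0)), (146, (294.8)), (147, (294.6)), (148, (294.8)), (149, (294.8)), (150, (295.0)), (151, (295.0)), (152, (295.3)), (153, (295.8)), (154, (296.0)), (155, (296.8)), (156, (297.0)), (157, (296.8)), (158, (296.6)), (159, (296.5)), (160, (296.8)), (161, (296.8)), (162, (297.0)), (163, (297.2)), (164, (297.8)), (165, (298.5)), (166, (299.0)), (167, (299.5)), (168, (299.8)), (169, (300.7)), (170, (301.0)), (171, (301.8)), (172, (302.8)), (173, (304.5))]
```

View pics/c7.png

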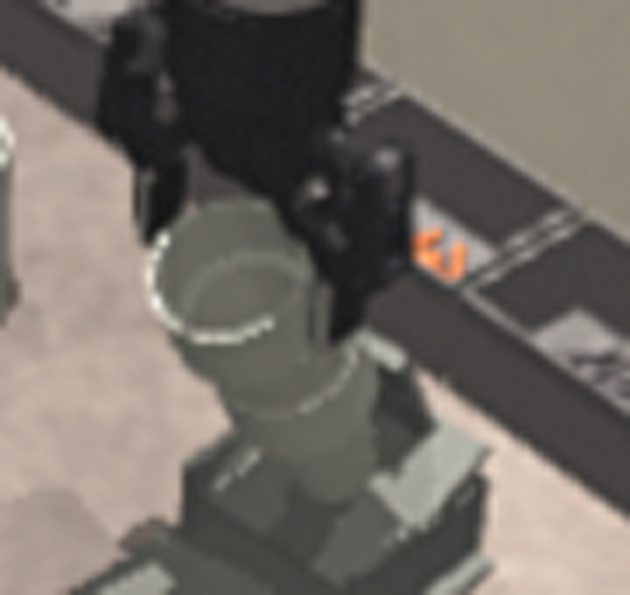

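The released cup now leans more than the stand cup, with its rim ellipse at about crop (232,272). I'll work out its rim centre in the lean plane.

```bash
cat > rimc.py <<'E'
from h import *
import sys
ex=np.array([.9957,.0924,0]);ey=np.array([-.0924,.9957,0]);rim=np.array([.6805,.0105,.154])
b=np.array([315.4,169.7])-proj("side",rim)[0];print("bias",b)
for a in sys.argv[1:]:
    uv=np.array([float(x) for x in a.split(",")])-b
    o,r=rays("side",[uv]);r=r[0];t=((rim-o)@ey)/(r@ey);X=o+t*r-rim;s,z=-X@ex,X[2]
    print("rim centre s %.4f z %.4f axial %.4f perp %.4f; home expects axial .040 perp 0"%(s,z,s*.4226+z*.9063,s*.9063-z*.4226))
E
python3 rimc.py 308.1,158.9 307.5,158.9 308.1,160; python3 rimc.py 315.4,169.7
```

```text
bias [0.64544042 1.88208162]
rim centre s 0.0370 z 0.0634 axial 0.0731 perp 0.0068; home expects axial .040 perp 0
rim centre s 0.0397 z 0.0650 axial 0.0756 perp 0.0085; home expects axial .040 perp 0
rim centre s 0.0367 z 0.0592 axial 0.0691 perp 0.0082; home expects axial .040 perp 0
bias [0.64544042 1.88208162]
rim centre s -0.0000 z -0.0000 axial -0.0000 perp 0.0000; home expects axial .040 perp 0
```

It's now nearly parallel to the stand axis but 7–8 mm off towards the low side, so the foot is just caught on the ledge. I'll regrip, shift it across to the axis, then push in.

```bash
python3 -m pendant '[-1,0.004,0,0,0,-1,0,0,0,0,1,0,0,0,0,1,0,0,0,0,1,0,0,0,0,1,0,0,0,0,1,0,0,0,0,1,-0.0025,0,-0.004,0,1,-0.0025,0,-0.004,0,1,-0.0025,0,0,0,1,0,0,0,0]' 70; python3 s.py; python3 -m pendant '[1,-0.0022,0,0.0045,0,1,-0.0022,0,0.005,0,1,-0.0022,0,0.005,0,1,0,0,0,0]'; python3 s.py
```

```text
clock: 10.62
tool_pos: [0.6567, 0.0089, 0.3636]
eef_rot: [[-0.996, -0.092, 0.001], [-0.092, 0.996, 0.0], [-0.001, 0.0, -1.0]]
contact_force: [-0.3, -0.8, -1.1]
opening: 0.746
gripper_force: 76.8
10.62 tcp [0.6567 0.0089 0.3636] yaw_y 95.3 z [ 0.001  0.    -1.   ] F [-0.3 -0.8 -1.1] open 0.746 grip 76.8
rel rim: s 0.0238 y 0.0006 z 0.2096
clock: 10.95
tool_pos: [0.661, 0.0094, 0.351]
eef_rot: [[-0.996, -0.092, -0.003], [-0.092, 0.996, 0.0], [0.002, 0.001, -1.0]]
contact_force: [-1.1, -0.7, -2.1]
opening: 0.749
gripper_force: 76.8
10.95 tcp [0.661  0.0094 0.351 ] yaw_y 95.3 z [-0.003  0.    -1.   ] F [-1.1 -0.7 -2.1] open 0.749 grip 76.8
rel rim: s 0.0196 y 0.0007 z 0.1970
```

```bash
python3 -m pendant '[1,-0.0022,0,0.0048,0,1,-0.0022,0,0.0048,0,1,-0.0023,0,0.0048,0,1,-0.0023,0,0.0048,0,1,0,0,0,0]'; python3 s.py; python3 -m pendant '[1,-0.0022,0,0.0048,0,1,-0.0022,0,0.0048,0,1,0,0,0,0]'; python3 s.py
```

```text
clock: 11.37
tool_pos: [0.6679, 0.0099, 0.3371]
eef_rot: [[-0.996, -0.092, -0.002], [-0.092, 0.996, 0.0], [0.002, 0.0, -1.0]]
contact_force: [-0.4, -0.1, -2.7]
opening: 0.746
gripper_force: 76.9
11.37 tcp [0.6679 0.0099 0.3371] yaw_y 95.3 z [-0.002  0.    -1.   ] F [-0.4 -0.1 -2.7] open 0.746 grip 76.9
rel rim: s 0.0126 y 0.0006 z 0.1831
clock: 11.62
tool_pos: [0.6716, 0.0101, 0.3314]
eef_rot: [[-0.996, -0.092, 0.001], [-0.092, 0.996, -0.0], [-0.001, -0.0, -1.0]]
contact_force: [-0.5, 0.5, -0.9]
opening: 0.752
gripper_force: 76.8
11.62 tcp [0.6716 0.0101 0.3314] yaw_y 95.3 z [ 0.001 -0.    -1.   ] F [-0.5  0.5 -0.9] open 0.752 grip 76.8
rel rim: s 0.0089 y 0.0004 z 0.1774
```

Going in freely. I'll continue until it seats.

```bash
python3 -m pendant '[1,-0.0018,0,0.0035,0,1,-0.0018,0,0.0035,0,1,0,0,0,0]'; python3 s.py; python3 -m pendant '[1,-0.0018,0,0.0035,0,1,-0.0018,0,0.0035,0,1,0,0,0,0]'; python3 s.py;  python3 - <<'E'
from h import *
grab("side","side7")
E
python3 sil.py side7 150 182 | sed 's/np.float64//g'
```

```text
clock: 11.87
tool_pos: [0.6728, 0.0102, 0.3311]
eef_rot: [[-0.996, -0.093, -0.007], [-0.093, 0.996, -0.001], [0.007, -0.0, -1.0]]
contact_force: [-16.7, -1.4, 21.5]
opening: 0.748
gripper_force: 79.0
11.87 tcp [0.6728 0.0102 0.3311] yaw_y 95.3 z [-0.007 -0.001 -1.   ] F [-16.7  -1.4  21.5] open 0.748 grip 79.0
rel rim: s 0.0077 y 0.0004 z 0.1771
clock: 12.12
tool_pos: [0.674, 0.0103, 0.331]
eef_rot: [[-0.996, -0.093, -0.014], [-0.093, 0.996, -0.002], [0.014, -0.0, -1.0]]
contact_force: [-33.2, -2.7, 40.9]
opening: 0.748
gripper_force: 81.3
12.12 tcp [0.674  0.0103 0.331 ] yaw_y 95.4 z [-0.014 -0.002 -1.   ] F [-33.2  -2.7  40.9] open 0.748 grip 81.3
rel rim: s 0.0065 y 0.0004 z 0.1770
side7 [(150, (300.6)), (151, (301.0)), (152, (301.3)), (153, (301.6)), (154, (301.7)), (155, (301.7)), (156, (301.7)), (157, (301.0)), (158, (301.0)), (159, (301.0)), (160, (301.0)), (161, (301.0)), (162, (301.0)), (163, (301.0)), (164, (301.0)), (165, (301.0)), (166, (301.7)), (167, (301.8)), (168, (302.5)), (169, (302.8)), (170, (303.5)), (171, (304.0)), (172, (304.8)), (173, (305.0)), (174, (305.7)), (175, (306.0)), (176, (306.7)), (177, (307.2)), (178, (307.8)), (179, (308.0)), (180, (308.5)), (181, (308.0))]
```

The silhouette is one continuous line from the new collar to the stand collar, with the rim at (301,164) where a home cup is expected, and the stop is hard. I'll release and go to cup B.

```bash
python3 -m pendant '[1,0.0036,0,-0.007,0,1,0.003,0,-0.006,0,-1,0,0,0,0,-1,0,0,0,0,-1,0,0,0,0,-1,0,0,0,0,-1,0,0,-0.02,0,-1,0,0,-0.03,0,-1,0,0,-0.04,0,-1,0,0,-0.04,0,-1,0,0,-0.03,0]'; python3 -m pendant '[-1,0.0213,-0.0361,0,0,-1,0.0213,-0.0361,0,0,-1,0.0213,-0.0361,0,0,-1,0.0213,-0.0361,0,0,-1,0.0213,-0.0361,0,0,-1,0.0213,-0.0361,0,0,-1,0.0213,-0.0361,0,0,-1,0.0213,-0.0361,0,0,-1,0.0213,-0.0361,0,0,-1,0.0213,-0.0361,0,0,-1,0,0,0,0,-1,0,0,0,0]'; python3 s.py .538 -.274 .247;  python3 - <<'E'
from h import *
for n in("side","top"): grab(n,n+"8")
im,d=load("top8");X=cloud("top",d).reshape(-1,3);rim=np.array([.6805,.0105,.154])
P=X[(np.hypot(X[:,0]-.66,X[:,1]-.01)<.06)&(X[:,2]>.17)&(X[:,2]<.23)];print(len(P),P.mean(0),P.min(0),P.max(0))
E
python3 sil.py side8 150 182 | sed 's/np.float64//g'
```

```text
clock: 13.08
tool_pos: [0.6722, 0.0103, 0.4524]
eef_rot: [[-0.996, -0.092, 0.002], [-0.092, 0.996, -0.0], [-0.002, -0.0, -1.0]]
contact_force: [0.6, -0.3, 1.6]
opening: 0.998
gripper_force: 0.0
clock: 14.08
tool_pos: [0.5371, -0.2756, 0.4497]
eef_rot: [[-0.996, -0.089, -0.001], [-0.089, 0.996, 0.001], [0.001, 0.001, -1.0]]
contact_force: [0.4, -0.0, -0.7]
opening: 1.0
gripper_force: 0.0
14.08 tcp [ 0.5371 -0.2756  0.4497] yaw_y 95.1 z [-0.001  0.001 -1.   ] F [ 0.4 -0.  -0.7] open 1.0 grip 0.0
rel rim: s 0.1692 y -0.2716 z 0.2957
shift units [-0.0016  0.0018  0.2703]
189 [0.6717032  0.01242697 0.18623285] [ 0.63259036 -0.02052909  0.17037847] [0.70718121 0.04484697 0.20816572]
side8 [(150, (319.0)), (151, (311.0)), (152, (309.0)), (153, (308.0)), (154, (307.0)), (155, (306.0)), (156, (304.7)), (157, (303.0)), (158, (302.3)), (159, (301.8)), (160, (301.0)), (161, (300.9)), (162, (300.9)), (163, (300.9)), (164, (300.8)), (165, (300.9)), (166, (301.3)), (167, (301.8)), (168, (302.3)), (169, (302.8)), (170, (303.0)), (171, (303.7)), (172, (304.6)), (173, (305.3)), (174, (305.8)), (175, (306.5)), (176, (306.8)), (177, (307.3)), (178, (307.8)), (179, (308.3)), (180, (308.5)), (181, (308.3))]
```

Cup A is seated and stays put after release. Now I'll grasp cup B.

```bash
python3 -m pendant '[-1,-0.0016,0.0018,0.03,0,-1,0,0,0.05,0,-1,0,0,0.05,0,-1,0,0,0.05,0,-1,0,0,0.04,0,-1,0,0,0.03,0,-1,0,0,0.015,0,-1,0,0,0.005,0,-1,0,0,0,0,1,0,0,0,0,1,0,0,0,0,1,0,0,0,0,1,0,0,0,0,1,0,0,0,0,1,0,0,0,0,1,0,0,0,0,1,0,0,0,0]' 70
python3 s.py
```

```text
clock: 15.6
tool_pos: [0.54, -0.2736, 0.251]
eef_rot: [[-0.996, -0.092, 0.005], [-0.092, 0.996, -0.003], [-0.005, -0.004, -1.0]]
contact_force: [1.4, -0.8, 6.8]
opening: 0.746
gripper_force: 77.8
15.6 tcp [ 0.54   -0.2736  0.251 ] yaw_y 95.3 z [ 0.005 -0.003 -1.   ] F [ 1.4 -0.8  6.8] open 0.746 grip 77.8
rel rim: s 0.1661 y -0.2699 z 0.0970
```

```bash
python3 -m pendant '[1,0,0,-0.02,0,1,0,0,-0.04,0,1,0,0,-0.05,0,1,0,0,-0.05,0,1,0,0,-0.05,0,1,0,0,-0.05,0,1,0,0,-0.03,0,1,0,0,-0.01,0,1,0,0,0,0]' ; python3 -m pendant '[1,-0.0125,0.022,0,0,1,-0.0204,0.036,0,0,1,-0.0204,0.036,0,0,1,-0.0204,0.036,0,0,1,-0.0204,0.036,0,0,1,-0.0204,0.036,0,0,1,-0.0204,0.036,0,0,1,-0.0204,0.036,0,0,1,-0.0204,0.036,0,0,1,-0.0204,0.036,0,0,1,-0.008,0.014,0,0,1,0,0,0,0,1,0,0,0,0]'; python3 s.py
```

```text
clock: 16.35
tool_pos: [0.5389, -0.2728, 0.476]
eef_rot: [[-0.996, -0.092, 0.005], [-0.092, 0.996, -0.003], [-0.004, -0.003, -1.0]]
contact_force: [0.7, -0.9, -1.6]
opening: 0.748
gripper_force: 77.3
clock: 17.43
tool_pos: [0.6658, 0.0107, 0.4696]
eef_rot: [[-0.996, -0.094, -0.006], [-0.094, 0.996, -0.001], [0.006, -0.0, -1.0]]
contact_force: [-0.5, -0.1, -1.4]
opening: 0.75
gripper_force: 77.3
17.43 tcp [0.6658 0.0107 0.4696] yaw_y 95.4 z [-0.006 -0.001 -1.   ] F [-0.5 -0.1 -1.4] open 0.75 grip 77.3
rel rim: s 0.0146 y 0.0015 z 0.3156
```

```bash
python3 -m pendant '[1,-0.001,-0.0013,0.015,0,1,0,0,0.015,0,1,0,0,0.015,0,1,0,0,0.012,0,1,0,0,0.008,0,1,0,0,0,0,1,0,0,0,0]'; python3 s.py; python3 -m pendant '[1,0.0073,0,0,0,1,0.0073,0,0.001,0,1,0.0073,0,0.002,0,1,0.0073,0,0.002,0,1,0.0073,0,0.003,0,1,0.0073,0,0.003,0,1,0.0073,0,0.0035,0,1,0.0073,0,0.004,0,1,0,0,0,0,1,0,0,0,0]'; python3 s.py; python3 - <<'E'
from h import *
grab("side","side9")
E
python3 sil.py side9 130 174 | sed 's/np.float64//g'
```

```text
clock: 18.02
tool_pos: [0.6668, 0.0092, 0.4233]
eef_rot: [[-0.996, -0.092, -0.001], [-0.092, 0.996, 0.0], [0.001, 0.0, -1.0]]
contact_force: [0.6, 0.6, -1.1]
opening: 0.748
gripper_force: 77.3
18.02 tcp [0.6668 0.0092 0.4233] yaw_y 95.3 z [-0.001  0.    -1.   ] F [ 0.6  0.6 -1.1] open 0.748 grip 77.3
rel rim: s 0.0138 y -0.0001 z 0.2693
clock: 18.85
tool_pos: [0.6263, 0.0049, 0.4171]
eef_rot: [[-0.996, -0.092, 0.021], [-0.092, 0.996, -0.002], [-0.021, -0.004, -1.0]]
contact_force: [7.5, -0.3, 6.8]
opening: 0.748
gripper_force: 75.2
18.85 tcp [0.6263 0.0049 0.4171] yaw_y 95.3 z [ 0.021 -0.002 -1.   ] F [ 7.5 -0.3  6.8] open 0.748 grip 75.2
rel rim: s 0.0545 y -0.0006 z 0.2631
side9 [(130, (285.0)), (131, (286.0)), (132, (287.0)), (133, (289.5)), (134, (286.0)), (135, (285.0)), (136, (291.0)), (137, (292.0)), (138, (290.0)), (139, (291.5)), (140, (292.0)), (141, (292.7)), (142, (292.8)), (143, (293.0)), (144, (293.3)), (145, (293.3)), (146, (293.5)), (147, (293.8)), (148, (293.8)), (149, (294.0)), (150, (294.6)), (151, (294.8)), (152, (294.8)), (153, (294.8)), (154, (294.9)), (155, (295.2)), (156, (295.6)), (157, (295.8)), (158, (296.7)), (159, (298.0)), (160, (299.0)), (161, (299.7)), (162, (299.7)), (163, (299.6)), (164, (299.3)), (165, (299.2)), (166, (299.5)), (167, (299.6)), (168, (300.0)), (169, (300.3)), (170, (300.8)), (171, (301.7)), (172, (302.5)), (173, (303.3))]
```

```bash
python3 -m pendant '[1,0.004,0,0.004,0,1,0.005,0,0.003,0,1,0.005,0,0.003,0,1,0.005,0,0.003,0,1,0.004,0,0.003,0,1,0,0,0,0,1,0,0,0,0]'; python3 s.py; python3 - <<'E'
from h import *
grab("side","side10")
E
python3 sil.py side10 134 174 | sed 's/np.float64//g'
```

```text
clock: 19.48
tool_pos: [0.6091, 0.0035, 0.4049]
eef_rot: [[-0.996, -0.092, 0.02], [-0.092, 0.996, -0.002], [-0.02, -0.003, -1.0]]
contact_force: [6.4, 0.6, 8.5]
opening: 0.748
gripper_force: 76.6
19.48 tcp [0.6091 0.0035 0.4049] yaw_y 95.3 z [ 0.02  -0.002 -1.   ] F [6.4 0.6 8.5] open 0.748 grip 76.6
rel rim: s 0.0717 y -0.0004 z 0.2509
side10 [(134, (281.8)), (135, (282.0)), (136, (284.0)), (137, (285.8)), (138, (286.5)), (139, (286.8)), (140, (287.0)), (141, (287.8)), (142, (288.5)), (143, (288.5)), (144, (288.0)), (145, (288.5)), (146, (288.0)), (147, (288.5)), (148, (288.5)), (149, (288.7)), (150, (288.6)), (151, (288.8)), (152, (288.9)), (153, (289.2)), (154, (289.6)), (155, (289.8)), (156, (289.9)), (157, (290.5)), (158, (291.0)), (159, (291.6)), (160, (291.9)), (161, (292.8)), (162, (293.5)), (163, (293.8)), (164, (294.7)), (165, (295.3)), (166, (297.3)), (167, (298.8)), (168, (299.8)), (169, (300.5)), (170, (301.0)), (171, (301.6)), (172, (302.7)), (173, (303.5))]
```

```bash
python3 -m pendant '[1,-0.005,0,-0.002,0,1,-0.005,0,-0.002,0,1,0,0,0,0,1,0,0,0,0]'; python3 s.py;  python3 - <<'E'
from h import *
im,_=grab("side","side11")
import json
E
python3 sil.py side11 134 174 | sed 's/np.float64//g'
```

```text
clock: 19.87
tool_pos: [0.6146, 0.0044, 0.4032]
eef_rot: [[-0.996, -0.092, 0.006], [-0.092, 0.996, -0.001], [-0.006, -0.001, -1.0]]
contact_force: [3.7, -1.0, 5.6]
opening: 0.745
gripper_force: 76.5
19.87 tcp [0.6146 0.0044 0.4032] yaw_y 95.3 z [ 0.006 -0.001 -1.   ] F [ 3.7 -1.   5.6] open 0.745 grip 76.5
rel rim: s 0.0662 y 0.0000 z 0.2492
side11 [(134, (282.5)), (135, (283.0)), (136, (285.0)), (137, (286.7)), (138, (287.2)), (139, (287.6)), (140, (287.8)), (141, (288.5)), (142, (289.0)), (143, (289.0)), (144, (289.0)), (145, (288.8)), (146, (289.0)), (147, (289.0)), (148, (289.0)), (149, (289.0)), (150, (289.3)), (151, (289.6)), (152, (289.8)), (153, (290.0)), (154, (290.5)), (155, (290.7)), (156, (290.9)), (157, (291.4)), (158, (292.0)), (159, (292.5)), (160, (293.0)), (161, (293.7)), (162, (293.8)), (163, (294.8)), (164, (295.5)), (165, (296.5)), (166, (298.3)), (167, (299.3)), (168, (300.0)), (169, (300.5)), (170, (301.0)), (171, (301.8)), (172, (302.5)), (173, (303.3))]
```

```bash
cat > pred.py <<'E'
from h import *
import sys
ex=np.array([.9957,.0924,0]);ey=np.array([-.0924,.9957,0]);rim=np.array([.6805,.0105,.154])
s,z,hp=map(float,sys.argv[1:4]);piv=rim-s*ex+[0,0,z]
for d in(15,20,25,30,35,40):
    th=np.radians(d);a=-np.sin(th)*ex+[0,0,np.cos(th)];e=np.cross(ey,a);t=np.linspace(0,6.28,300)[:,None];r=[]
    for h,R in((.11,.033),(.07,.033),(.07,.027),(.04,.0231)):
        q=proj("side",piv+(h-hp)*a+R*(np.cos(t)*e+np.sin(t)*ey))+[.65,1.9];i=q[:,0].argmin();r.append("%.1f@%.1f"%tuple(q[i]))
        if h==.11: r.append("bot %.1f"%q[:,1].max())
    print(d,r)
E
python3 pred.py .0662 .0912 .093
python3 - <<'E'
from h import *
im,_=load("side11");cv2.imwrite("pics/x.png",im)
# print brightness of rim: bright pixels
g=im.sum(2);ys,xs=np.where(g[140:176,285:320]>520);print(sorted(zip(ys+140,xs+285))[:80])
E
```

```text
15 ['288.7@153.3', 'bot 161.8', '290.8@162.4', '293.0@162.2', '295.9@168.6']
20 ['288.4@153.9', 'bot 162.7', '291.4@162.1', '293.5@161.9', '297.0@167.6']
25 ['288.2@154.7', 'bot 163.5', '292.0@161.9', '294.1@161.5', '298.2@166.5']
30 ['288.1@155.2', 'bot 164.4', '292.7@161.5', '294.7@161.2', '299.3@165.3']
35 ['288.0@155.7', 'bot 165.2', '293.3@160.7', '295.3@160.4', '300.4@164.0']
40 ['288.0@155.9', 'bot 165.9', '294.0@160.1', '295.9@159.8', '301.5@162.7']
[(np.int64(140), np.int64(285)), (np.int64(141), np.int64(285)), (np.int64(142), np.int64(286)), (np.int64(149), np.int64(290)), (np.int64(150), np.int64(290)), (np.int64(151), np.int64(290)), (np.int64(152), np.int64(290)), (np.int64(153), np.int64(288)), (np.int64(153), np.int64(289)), (np.int64(153), np.int64(290)), (np.int64(154), np.int64(288)), (np.int64(154), np.int64(289)), (np.int64(154), np.int64(290)), (np.int64(155), np.int64(289)), (np.int64(155), np.int64(290)), (np.int64(156), np.int64(289)), (np.int64(156), np.int64(290)), (np.int64(158), np.int64(292)), (np.int64(159), np.int64(294)), (np.int64(160), np.int64(297)), (np.int64(169), np.int64(297)), (np.int64(170), np.int64(298)), (np.int64(171), np.int64(285)), (np.int64(171), np.int64(289)), (np.int64(171), np.int64(290)), (np.int64(172), np.int64(290)), (np.int64(172), np.int64(291)), (np.int64(173), np.int64(299)), (np.int64(173), np.int64(300)), (np.int64(174), np.int64(285)), (np.int64(174), np.int64(286)), (np.int64(174), np.int64(299)), (np.int64(174), np.int64(300)), (np.int64(174), np.int64(301)), (np.int64(175), np.int64(285)), (np.int64(175), np.int64(286)), (np.int64(175), np.int64(292)), (np.int64(175), np.int64(299)), (np.int64(175), np.int64(300)), (np.int64(175), np.int64(301)), (np.int64(175), np.int64(302))]
```

```bash
python3 -m pendant '[1,-0.0045,0,0.003,0,1,-0.004,0,0.005,0,1,-0.004,0,0.005,0,1,-0.0035,0,0.005,0,1,0,0,0,0]'; python3 s.py; python3 - <<'E'
from h import *
im,_=grab("side","side12")
E
python3 sil.py side12 140 178 | sed 's/np.float64//g'
```

```text
clock: 20.33
tool_pos: [0.6251, 0.0056, 0.3933]
eef_rot: [[-0.996, -0.093, -0.005], [-0.093, 0.996, -0.001], [0.005, -0.0, -1.0]]
contact_force: [-10.5, -0.6, 25.7]
opening: 0.754
gripper_force: 79.1
20.33 tcp [0.6251 0.0056 0.3933] yaw_y 95.3 z [-0.005 -0.001 -1.   ] F [-10.5  -0.6  25.7] open 0.754 grip 79.1
rel rim: s 0.0556 y 0.0002 z 0.2393
side12 [(140, (289.6)), (141, (290.0)), (142, (290.3)), (143, (290.8)), (144, (290.8)), (145, (290.8)), (146, (290.8)), (147, (290.8)), (148, (290.8)), (149, (290.6)), (150, (290.8)), (151, (291.0)), (152, (291.2)), (153, (291.6)), (154, (291.8)), (155, (292.0)), (156, (292.5)), (157, (293.0)), (158, (293.4)), (159, (293.8)), (160, (294.2)), (161, (294.6)), (162, (295.0)), (163, (295.8)), (164, (296.2)), (165, (296.8)), (166, (298.0)), (167, (299.7)), (168, (300.5)), (169, (301.0)), (170, (301.8)), (171, (302.3)), (172, (302.8)), (173, (303.5)), (174, (304.0)), (175, (304.8)), (176, (305.8)), (177, (307.0))]
```

```bash
python3 -m pendant '[1,0.0034,0,-0.0072,0,1,-0.005,0,-0.0023,0,1,-0.005,0,-0.0023,0,1,-0.005,0,-0.0023,0,1,-0.005,0,-0.0023,0,1,-0.005,0,-0.0023,0,1,-0.005,0,-0.0024,0,1,0,0,0,0,1,0,0,0,0]'; cat >> s.py <<'E'
r2=rim+.04*np.array([.4226*L[0],.4226*L[1],.9063]);e=p-[0,0,.158]-r2;S=e@L;print("pivot rel rim2: perp %.4f axial %.4f (home .023)"%(S*.9063-e[2]*.4226,S*.4226+e[2]*.9063))
E
python3 s.py
```

```text
clock: 21.13
tool_pos: [0.6456, 0.0075, 0.4024]
eef_rot: [[-0.996, -0.092, -0.002], [-0.092, 0.996, 0.0], [0.002, 0.0, -1.0]]
contact_force: [-0.7, -0.1, -1.5]
opening: 0.748
gripper_force: 77.0
21.13 tcp [0.6456 0.0075 0.4024] yaw_y 95.3 z [-0.002  0.    -1.   ] F [-0.7 -0.1 -1.5] open 0.748 grip 77.0
rel rim: s 0.0350 y 0.0003 z 0.2484
pivot rel rim2: perp -0.0064 axial 0.0568 (home .023)
```

```bash
python3 - <<'E'
from h import *
im,_=grab("side","side13");g=im.sum(2);ys,xs=np.where(g[140:176,285:325]>500);print(sorted(zip((ys+140).tolist(),(xs+285).tolist())))
E
python3 sil.py side13 140 178 | sed 's/np.float64//g'; python3 pred.py .0350 .0904 .093
```

```text
[(140, 285), (140, 286), (140, 287), (141, 285), (141, 286), (141, 287), (141, 288), (141, 289), (142, 285), (142, 286), (142, 287), (142, 288), (142, 289), (142, 290), (143, 285), (143, 286), (143, 287), (143, 288), (143, 289), (143, 290), (143, 291), (144, 292), (144, 293), (145, 290), (145, 291), (145, 292), (145, 293), (145, 294), (145, 297), (146, 290), (146, 291), (146, 292), (146, 293), (146, 294), (146, 297), (147, 285), (147, 290), (147, 291), (147, 292), (147, 293), (147, 294), (147, 296), (147, 297), (148, 285), (148, 286), (148, 290), (148, 291), (148, 292), (148, 293), (148, 294), (148, 296), (148, 297), (149, 285), (149, 286), (149, 287), (149, 288), (149, 289), (149, 290), (149, 291), (149, 292), (149, 293), (149, 294), (149, 295), (149, 296), (149, 297), (150, 285), (150, 286), (150, 289), (150, 290), (150, 291), (150, 292), (150, 293), (150, 294), (150, 295), (150, 296), (150, 297), (150, 298), (151, 290), (151, 291), (151, 294), (151, 295), (151, 297), (151, 298), (152, 287), (152, 288), (152, 289), (152, 290), (152, 294), (152, 295), (153, 286), (153, 287), (153, 2
[... 2122 characters left out ...]
163, (301.8)), (164, (301.8)), (165, (302.0)), (166, (302.8)), (167, (303.2)), (168, (303.6)), (169, (304.0)), (170, (304.5)), (171, (304.8)), (172, (304.9)), (173, (305.4)), (174, (305.8)), (175, (306.2)), (176, (306.7)), (177, (307.0))]
15 ['296.4@148.4', 'bot 156.6', '298.4@157.4', '300.5@157.1', '303.3@163.5']
20 ['296.2@149.0', 'bot 157.5', '299.0@157.2', '301.1@156.9', '304.4@162.7']
25 ['296.0@149.5', 'bot 158.4', '299.6@156.8', '301.6@156.5', '305.5@161.6']
30 ['295.8@150.0', 'bot 159.3', '300.2@156.4', '302.2@156.1', '306.6@160.5']
35 ['295.7@150.5', 'bot 160.1', '300.8@155.8', '302.8@155.5', '307.7@159.2']
40 ['295.7@150.9', 'bot 160.8', '301.4@155.2', '303.4@154.9', '308.8@157.8']
```

```bash
python3 -m pendant '[1,0.0033,0,0.0015,0,1,0.0033,0,0.0016,0,1,0,0,0,0]'; python3 s.py; python3 -m pendant '[1,-0.0022,0,0.0048,0,1,-0.0022,0,0.0048,0,1,-0.0022,0,0.0048,0,1,0,0,0,0]'; python3 s.py
```

```text
clock: 21.43
tool_pos: [0.64, 0.007, 0.4011]
eef_rot: [[-0.996, -0.092, -0.0], [-0.092, 0.996, 0.0], [0.0, 0.0, -1.0]]
contact_force: [0.9, -0.1, -1.7]
opening: 0.748
gripper_force: 77.0
21.43 tcp [0.64   0.007  0.4011] yaw_y 95.3 z [-0.  0. -1.] F [ 0.9 -0.1 -1.7] open 0.748 grip 77.0
rel rim: s 0.0406 y 0.0003 z 0.2471
pivot rel rim2: perp -0.0008 axial 0.0579 (home .023)
clock: 21.77
tool_pos: [0.6455, 0.0075, 0.3892]
eef_rot: [[-0.996, -0.092, -0.002], [-0.092, 0.996, 0.0], [0.002, 0.0, -1.0]]
contact_force: [-0.4, 0.0, -1.9]
opening: 0.75
gripper_force: 77.0
21.77 tcp [0.6455 0.0075 0.3892] yaw_y 95.3 z [-0.002  0.    -1.   ] F [-0.4  0.  -1.9] open 0.75 grip 77.0
rel rim: s 0.0352 y 0.0002 z 0.2352
pivot rel rim2: perp -0.0007 axial 0.0448 (home .023)
```

```bash
python3 -m pendant '[1,-0.0022,0,0.0048,0,1,-0.0022,0,0.0048,0,1,-0.0022,0,0.0048,0,1,0,0,0,0]'; python3 s.py;  python3 - <<'E'
from h import *
grab("side","side14")
E
python3 sil.py side14 140 178 | sed 's/np.float64//g'
```

```text
clock: 22.1
tool_pos: [0.6504, 0.0079, 0.3784]
eef_rot: [[-0.996, -0.092, -0.002], [-0.092, 0.996, 0.0], [0.002, 0.0, -1.0]]
contact_force: [-0.5, -0.3, -1.3]
opening: 0.752
gripper_force: 77.0
22.1 tcp [0.6504 0.0079 0.3784] yaw_y 95.3 z [-0.002  0.    -1.   ] F [-0.5 -0.3 -1.3] open 0.752 grip 77.0
rel rim: s 0.0303 y 0.0002 z 0.2244
pivot rel rim2: perp -0.0006 axial 0.0329 (home .023)
side14 [(140, (294.0)), (141, (294.0)), (142, (295.0)), (143, (295.8)), (144, (296.5)), (145, (296.6)), (146, (296.8)), (147, (296.8)), (148, (296.7)), (149, (296.8)), (150, (297.0)), (151, (297.2)), (152, (297.4)), (153, (297.7)), (154, (298.0)), (155, (298.5)), (156, (298.8)), (157, (299.0)), (158, (299.5)), (159, (300.3)), (160, (300.6)), (161, (301.0)), (162, (301.3)), (163, (301.8)), (164, (301.8)), (165, (301.8)), (166, (302.0)), (167, (302.6)), (168, (303.0)), (169, (303.8)), (170, (304.0)), (171, (304.6)), (172, (304.9)), (173, (305.2)), (174, (305.8)), (175, (306.0)), (176, (306.7)), (177, (307.3))]
```

```bash
python3 -m pendant '[1,-0.0022,0,0.0048,0,1,-0.0022,0,0.0048,0,1,0,0,0,0]'; python3 s.py; python3 -m pendant '[1,-0.0015,0,0.003,0,1,-0.0015,0,0.003,0,1,0,0,0,0]'; python3 s.py
```

```text
clock: 22.4
tool_pos: [0.6536, 0.008, 0.3723]
eef_rot: [[-0.996, -0.092, -0.001], [-0.092, 0.996, -0.001], [0.001, -0.001, -1.0]]
contact_force: [-1.5, -0.2, -0.8]
opening: 0.749
gripper_force: 77.2
22.4 tcp [0.6536 0.008  0.3723] yaw_y 95.3 z [-0.001 -0.001 -1.   ] F [-1.5 -0.2 -0.8] open 0.749 grip 77.2
rel rim: s 0.0270 y -0.0000 z 0.2183
pivot rel rim2: perp -0.0010 axial 0.0261 (home .023)
clock: 22.65
tool_pos: [0.6548, 0.0081, 0.3722]
eef_rot: [[-0.996, -0.093, -0.006], [-0.093, 0.996, -0.001], [0.006, -0.001, -1.0]]
contact_force: [-15.3, -2.9, 16.2]
opening: 0.75
gripper_force: 79.2
22.65 tcp [0.6548 0.0081 0.3722] yaw_y 95.3 z [-0.006 -0.001 -1.   ] F [-15.3  -2.9  16.2] open 0.75 grip 79.2
rel rim: s 0.0258 y -0.0000 z 0.2182
pivot rel rim2: perp -0.0020 axial 0.0255 (home .023)
```

```bash
python3 -m pendant '[1,0.0025,0,-0.005,0,1,0,0,0,0,-1,0,0,0,0,-1,0,0,0,0,-1,0,0,0,0,-1,0,0,0,0,-1,0,0,-0.02,0,-1,0,0,-0.03,0,-1,0,0,-0.04,0,-1,0,0,-0.04,0,-1,0,0,-0.03,0]'; python3 -m pendant '[-1,0,0.04,0,0,-1,0,0.04,0,0,-1,0,0.05,0,0,-1,0,0.05,0,0,-1,0,0.05,0,0,-1,0,0.04,0,0,-1,0,0,0,0]'; python3 - <<'E'
from h import *
o=[]
for n,(u,v,w,h) in(("top",(255,105,90,90)),("side",(270,115,90,90))):
    im,d=grab(n,n+"15");o.append(cv2.resize(im[v:v+h,u:u+w,::-1],(400,400),interpolation=2))
cv2.imwrite("pics/c8.png",np.hstack(o))
E
python3 sil.py side15 140 182 | sed 's/np.float64//g'
```

```text
clock: 23.57
tool_pos: [0.6545, 0.0083, 0.4946]
eef_rot: [[-0.996, -0.092, 0.004], [-0.092, 0.996, 0.0], [-0.004, -0.0, -1.0]]
contact_force: [0.8, 0.2, 0.6]
opening: 1.0
gripper_force: 0.0
clock: 24.15
tool_pos: [0.6343, 0.2155, 0.4916]
eef_rot: [[-0.995, -0.099, -0.0], [-0.099, 0.995, 0.004], [-0.0, 0.004, -1.0]]
contact_force: [-0.2, -0.3, 0.6]
opening: 0.998
gripper_force: 0.0
side15 [(140, (304.0)), (141, (297.0)), (142, (307.0)), (143, (308.0)), (144, (307.0)), (145, (304.0)), (146, (301.0)), (147, (301.5)), (148, (301.0)), (149, (300.8)), (150, (300.0)), (151, (299.5)), (152, (298.8)), (153, (298.0)), (154, (297.8)), (155, (297.6)), (156, (297.5)), (157, (297.0)), (158, (297.3)), (159, (297.7)), (160, (298.0)), (161, (298.3)), (162, (299.0)), (163, (299.3)), (164, (300.0)), (165, (300.7)), (166, (301.0)), (167, (301.8)), (168, (302.8)), (169, (303.5)), (170, (303.8)), (171, (304.5)), (172, (304.8)), (173, (305.5)), (174, (305.6)), (175, (306.3)), (176, (306.8)), (177, (307.2)), (178, (307.7)), (179, (308.2)), (180, (308.3)), (181, (308.0))]
```

View pics/c8.png

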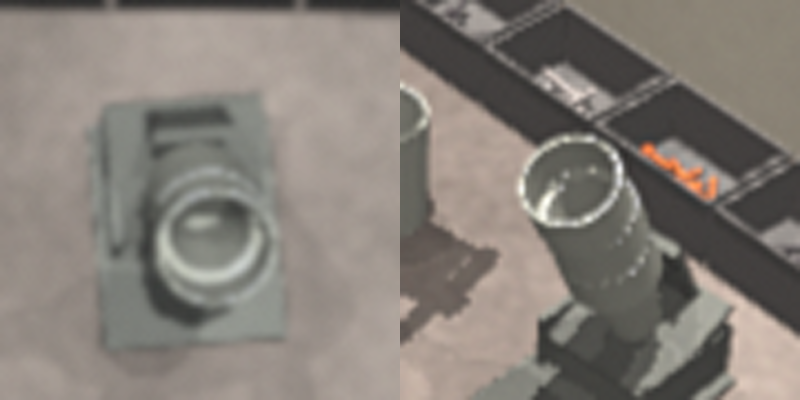

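The last view shows a tidy three-cup stack: equal collar steps in the side view (rims' left edges at 297@157, 301@164 and 304.7@172) and concentric rims in the top view. As insurance I'll regrip a little higher and press cup B once more.

```bash
python3 s.py .653 .0082 .4946; python3 rimc.py 308.5,156.2 | tail -1
```

```text
24.25 tcp [0.6352 0.2113 0.4915] yaw_y 95.5 z [ 0. -0. -1.] F [ 0.4 -0.8 -0.1] open 0.999 grip 0.0
rel rim: s 0.0265 y 0.2042 z 0.3375
shift units [ 0.0022 -0.2719 -0.004 ]
pivot rel rim2: perp -0.0518 axial 0.1339 (home .023)
rim centre s 0.0361 z 0.0726 axial 0.0811 perp 0.0020; home expects axial .040 perp 0
```

```bash
python3 -m pendant '[-1,0.0022,-0.04,0,0,-1,0,-0.05,0,0,-1,0,-0.05,0,0,-1,0,-0.05,0,0,-1,0,-0.05,0,0,-1,0,-0.032,0,0,-1,0,0,0,0,-1,0,0,0.03,0,-1,0,0,0.04,0,-1,0,0,0.04,0,-1,0,0,0.025,0,-1,0,0,0.01,0,-1,0,0,0,0,-1,0,0,0,0]'; python3 s.py .653 .0082 .380
```

```text
clock: 25.42
tool_pos: [0.6528, 0.0062, 0.3836]
eef_rot: [[-0.996, -0.092, 0.001], [-0.092, 0.996, -0.0], [-0.001, -0.0, -1.0]]
contact_force: [-0.3, 0.1, -0.2]
opening: 0.998
gripper_force: 0.0
25.42 tcp [0.6528 0.0062 0.3836] yaw_y 95.3 z [ 0.001 -0.    -1.   ] F [-0.3  0.1 -0.2] open 0.998 grip 0.0
rel rim: s 0.0280 y -0.0017 z 0.2296
shift units [-0.0005  0.0026  0.0049]
pivot rel rim2: perp -0.0049 axial 0.0367 (home .023)
```

```bash
python3 -m pendant '[-1,0,0.0026,0.003,0,-1,0,0,0,0,1,0,0,0,0,1,0,0,0,0,1,0,0,0,0,1,0,0,0,0,1,0,0,0,0]' 70; python3 s.py; python3 -m pendant '[1,-0.0015,0,0.0035,0,1,-0.0015,0,0.0035,0,1,0,0,0,0]'; python3 s.py
```

```text
clock: 26.0
tool_pos: [0.6528, 0.0085, 0.3831]
eef_rot: [[-0.996, -0.092, 0.003], [-0.092, 0.996, -0.0], [-0.003, -0.001, -1.0]]
contact_force: [-0.2, -0.7, 5.3]
opening: 0.732
gripper_force: 76.8
26.0 tcp [0.6528 0.0085 0.3831] yaw_y 95.3 z [ 0.003 -0.    -1.   ] F [-0.2 -0.7  5.3] open 0.732 grip 76.8
rel rim: s 0.0277 y 0.0005 z 0.2291
pivot rel rim2: perp -0.0049 axial 0.0362 (home .023)
clock: 26.25
tool_pos: [0.6541, 0.0085, 0.3829]
eef_rot: [[-0.996, -0.093, -0.002], [-0.093, 0.996, -0.001], [0.003, -0.001, -1.0]]
contact_force: [-14.7, -1.6, 24.5]
opening: 0.738
gripper_force: 78.6
26.25 tcp [0.6541 0.0085 0.3829] yaw_y 95.3 z [-0.002 -0.001 -1.   ] F [-14.7  -1.6  24.5] open 0.738 grip 78.6
rel rim: s 0.0265 y 0.0005 z 0.2289
pivot rel rim2: perp -0.0059 axial 0.0354 (home .023)
```

It's rigid straight away (under 1 mm of motion for 25 N), so cup B is fully home. I'll release, withdraw and check.

```bash
python3 -m pendant '[1,0.003,0,-0.009,0,1,0,0,0,0,-1,0,0,0,0,-1,0,0,0,0,-1,0,0,0,0,-1,0,0,0,0,-1,0,0,-0.02,0,-1,0,0,-0.03,0,-1,0,0,-0.04,0,-1,0,0,-0.04,0,-1,0,0,-0.02,0,-1,0,0.04,0,0,-1,0,0.05,0,0,-1,0,0.05,0,0,-1,0,0.05,0,0,-1,0,0.05,0,0,-1,0,0.03,0,0,-1,0,0,0,0,-1,0,0,0,0,-1,0,0,0,0]'; python3 - <<'E'
from h import *
for n in("side","top"):
    im,_=grab(n,n+"16");b,_=load(n+"15");u,v=(270,115) if n=="side" else (255,105)
    print(n,"diff px",(abs(im.astype(int)-b)[v:v+75,u+25:u+65].sum(2)>90).sum())
E
python3 sil.py side16 150 182 | sed 's/np.float64//g'
```

```text
clock: 27.92
tool_pos: [0.6338, 0.2099, 0.4942]
eef_rot: [[-0.996, -0.092, -0.001], [-0.092, 0.996, -0.001], [0.001, -0.001, -1.0]]
contact_force: [-0.1, 0.2, -0.3]
opening: 1.002
gripper_force: 0.0
side diff px 38
top diff px 2
side16 [(150, (300.0)), (151, (299.0)), (152, (298.5)), (153, (297.8)), (154, (297.5)), (155, (297.0)), (156, (296.9)), (157, (296.8)), (158, (296.8)), (159, (297.3)), (160, (297.8)), (161, (298.0)), (162, (298.5)), (163, (298.8)), (164, (299.5)), (165, (300.0)), (166, (300.6)), (167, (301.5)), (168, (302.3)), (169, (302.8)), (170, (303.8)), (171, (304.3)), (172, (304.6)), (173, (305.0)), (174, (305.7)), (175, (306.2)), (176, (306.6)), (177, (307.0)), (178, (307.7)), (179, (308.3)), (180, (308.3)), (181, (308.0))]
```

The stack is unchanged and the arm is clear, so I'm handing in.

```bash
python3 -c "
from plant import finish_job
print(finish_job())"
```

```text
the job is handed in; nothing more can be done
None
```

Both loose cups are nested in the stand cup, each seated against a hard stop, and the job was handed in at about 28 s with the arm clear of the stack; the moves stayed clear of the bystanders, though I did not re-measure their positions afterwards.

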